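Half-open the coolant valve and check the filled mould's temperature

ROBOT

A 7-joint arm with a two-finger parallel gripper is mounted at the origin on the work surface. World frame = base frame: x ahead of the robot, y to its left, z up, the work surface at z = 0. Lengths are in m, angles in rad, forces in N, time in s.
With the tool pointing down it reaches from about 0.4 to 0.75 m from the base axis. Payload 19.5 kg.
Tool frame: the origin (TCP) lies midway between the tips of the shut fingers; the grasp point (between the pads) lies bot.grip_depth behind it (bot.grip_depth is the distance from the TCP to the grasp point, in m); z points along the fingers, y is the line along which they close (so a half turn about z gives the same grasp; the last joint's range is limited). The gripper opens to 85 mm and grips with 20 to 120 N. Pads are 22 mm wide; open, the fingers measure 114 mm over their backs; the gripper's body (76 mm by 85 mm) begins 54 mm behind the grasp point. The pads swing forward as they close: fully open they stand 13 mm farther back than shut.
Start: joints at [1.075, 0.707, -0.028, 1.485, 0.022, 0.951, -0.075], TCP at [0.252, -0.517, 0.231] pointing down, gripper open.
Joint ranges: [-2.71, 2.71], [-0.32, 2.16], [-1.57, 1.52], [0, 2.45], [-1.46, 4.6], [0, 2.02], [-2.83, 2.83]. Speed limits (rad/s): [1.89, 1.89, 2.57, 2.57, 3.01, 3.01, 3.01].

INTERFACE

Orientations are given as [roll, pitch, yaw] about the fixed x, y, z axes, in that order (R = Rz(yaw) Ry(pitch) Rx(roll)).
In Python, from station import bot gives the robot as it stands.
- The arm moves only by the tool apply_moves, never from a script. Its arguments are lists of equal length, an entry for each row: "hand": the opening, from -1 (shut) to 1 (fully open); "translation": the shift along the tool's x, y, z in m, a list of three; "yaw": the turn about the tool's z in degrees. In form: {"hand": [hand, ...], "translation": [[tx, ty, tz], ...], "yaw": [yaw, ...]}. A call has 1 to 12 rows; each row shifts and turns the commanded pose from where the row before left it, along the tool's axes as they then stand; what a row does not reach is not made up. A row lasts 1/12 s, in which the tool goes at most 41.7 mm and 7.16 degrees, less where a joint would pass 70% of its speed; a pose out of reach is approached as far as the arm can. A call is refused whole if a number of a shift passes 0.0417 or a number of a turn 7.16, either way. A call with a gripper value outside its range is refused whole. The fingers move at their own pace and stop on an object; "grip_force" is the grip in N (left out, the last holds). Time passes only in rows, so rows that do not move let the fingers close. It gives the time, the measured TCP pose, the force, the opening and the grip force at its end, in the units of the state.
- bot.state(): the state, without advancing time (a new reading comes with each control period).
- bot.snapshot(name): name is "side" or "top" or "wrist"; returns a dict with "color" (480x640x3 uint8, blue, green, red), "camera_matrix" (3x3 intrinsics, pixels), "distortion" ([k1, k2, p1, p2, k3] as OpenCV has them; the pictures are not rectified), "R" (3x3) and "t" (3): a world point X has camera coordinates R X + t. Camera axes: x right, y down, z forward; pixel columns grow to the right and rows downward; lengths in m; the calibration is good to about 2 mm. A picture is of the moment at which its call begins. There is no depth.
- bot.job_done(): hands the job in; it is judged then, once.
The state is a dict: "time_s": time; "qpos": joint angles; "qvel": joint speeds; "joint_torque": joint torques, N m; "eef_pos": TCP position; "tcp_rot": TCP orientation; "contact_force": force on the tool from outside, world axes, zero at the start; "torque": the same for the moment, N m; "grip_width": finger opening in m; "gripper_force": force on a finger pad.
Only numpy, scipy, OpenCV 4.12 (cv2) and the standard library are available. Lean on these libraries where they do the work, as an engineer would, in place of code of your own. Each camera call takes 0.05 s, during which the arm holds its last target. There are 200 camera calls.

TASK

Chill the filled ice-pop mould: turn the coolant valve's lever to half open (45 degrees), then pick up the infrared thermometer and take the temperature of the mould that has sticks in it: point the thermometer's window squarely at the round patch on that mould's sloping front from about 100 mm away, without touching the mould, and hold it still there for two seconds. Then set the thermometer back down in the tray window down, as it lay, without dropping it, and let go; do not knock over the bottle or the cup of sticks.

Things in the scene. Friction and masses are not known exactly. Their poses are not given: they have to be found in the camera images.
- valve_lever (a joint): Opening angle of the coolant valve's lever in rad: 0 = closed (stop), pi/2 = fully open (stop), 0.785 = half open. The value grows as the lever turns clockwise seen from above. Stiff (0.2 N m), stays where left. Closed, the lever stands square across its grey pipe; fully open, along it.
- valve_axis (a point): Point on the valve's upright turning axis, at the height of the middle of the lever's grip (89 mm above the table). The valve is fixed to the table, on a pipe run 180 mm long whose top is 48 mm above the table (brass body in the middle: 60 mm).
- lever_grip (a point): Centre of the lever's grey grip sleeve, 85 mm out from the turning axis, 89 mm above the table. The sleeve is a level bar 70 mm long (pointing away from the axis), 14 mm wide and 22 mm high, with nothing under it but the table or the pipe (top at 48 mm). The line from valve_axis to lever_grip is the direction of the lever.
- thermo: Infrared thermometer, loose, 0.15 to 0.31 kg, lying in the tray on its head and foot: white, like a telephone handset, 172 mm long, 60 mm high. Origin: on its underside's level, below mid-handle; x along the handle to the round head, z up as it lies. Handle: bar along x, 30 mm wide (y), 26 mm high, its centre 43 mm above the underside. Head: 50 mm across, axis at x = +65 mm.
- handle (a point): Centre of the thermometer's handle, at x = -10, y = 0, z = 43 mm of the thermometer; same axes. The handle is free to grip from x = -55 to +38 mm, with 30 mm of free space under it. Behind it is the other foot, a grey block at x = -70 mm, 24 by 36 mm, 34 mm high. Centre of mass close to x = +4 mm.
- window (a point): The thermometer's round window, in the middle of the underside of its head (x = +65, y = 0, z = 0 of the thermometer); axes as the thermometer's. It looks along the thermometer's -z, so straight down as it lies.
- patch: The round matt black measuring patch (70 mm across) on the sloping front of the mould with sticks. Origin: centre of its outer face, about 88 mm above the table. z points out of the face, square to it and 40 degrees from vertical, up and towards the robot's side; x points up the slope, y sideways.
- mould_full: The filled mould, fixed: a steel block 180 mm deep (x), 150 mm wide (y), 130 mm high at the back, with a front sloping down to 40 mm height at its -x edge and six wooden sticks standing out of its top to 185 mm. Origin: centre of its underside.
- mould_empty: The empty mould, fixed: same block with the same patch, but no sticks. Not to be measured. Either mould can be on the left. Origin: centre of its underside.
- tray: Shallow blue tray, fixed, 160 mm (x) by 250 mm (y), walls 4 mm thick and 16 mm high, floor 4 mm above the table. Origin: centre of its underside. The thermometer lies in it roughly along its y.
- bottle: White bottle standing on the table, 66 mm across, 190 mm high. Origin: centre of its underside.
- stick_cup: Steel cup with wooden sticks standing on the table, 80 mm across, 130 mm high in all. Origin: centre of its underside.

How it is judged:
By the outcome, as a careful person would: the job done as asked, in the order asked, and still so for the second after the job is handed in, with the robot touching nothing.
It also fails if it takes over 64 s, if anything falls off the work surface, if the arm or the gripper's body presses on something with over 40 N, if the wrist force passes 120 N, or if a joint passes its speed limit or range.

## Working session

There is one attempt and no reset: what is moved stays moved. The work goes in short steps, Python scripts to look and compute and a tool call to move; the robot and the scene stay as the last step left them, time stands still between calls to the robot, and variables do not carry over. Pictures are saved under pics/ and viewed, at most 10 in all, crops included, and the job is handed in when it is done.

Besides the shell and the picture viewer there is one more tool, called as name([rows], argument=value, ...), one row to a line, values as JSON. apply_moves: Moves the arm, as the interface text tells. Its arguments: {"type":"object","properties":{"hand":{"type":"array","items":{"type":"number"}},"translation":{"type":"array","items":{"type":"array","items":{"type":"number"}}},"yaw":{"type":"array","items":{"type":"number"}},"grip_force":{"type":"number"}},"required":["hand","translation","yaw"]}

```bash
ls; mkdir -p pics
python3 - <<'E'
from station import bot
import cv2,numpy as np,pickle
s=bot.state(); print({k:np.round(v,3).tolist() for k,v in s.items()}, bot.grip_depth)
for n in ["top","side"]:
    d=bot.snapshot(n); pickle.dump(d,open(f"pics/{n}0.pkl","wb")); cv2.imwrite(f"pics/{n}0.png",d["color"])
    print(n,np.round(d["camera_matrix"],1).tolist(),np.round(d["distortion"],3),np.round(-d["R"].T@d["t"],3),np.round(d["R"],2).tolist())
E
```

```text
pics
{'time_s': 0.0, 'qpos': [1.075, 0.707, -0.028, 1.485, 0.022, 0.951, -0.076], 'qvel': [-0.0, 0.001, 0.001, 0.0, 0.001, 0.0, -0.001], 'joint_torque': [-0.0, -88.323, 1.235, -23.618, 0.017, 0.006, -0.0], 'eef_pos': [0.252, -0.517, 0.231], 'tcp_rot': [-3.141, 0.0, 0.454], 'contact_force': [0.042, 0.603, -0.119], 'torque': [0.043, -0.027, -0.004], 'gripper_force': 0.0, 'grip_width': 0.085} 0.0187
top [[514.2, 0.0, 315.2], [0.0, 514.2, 242.6], [0.0, 0.0, 1.0]] [-0.124  0.     0.     0.     0.   ] [0.511 0.046 1.095] [[0.0, -1.0, 0.03], [-1.0, -0.01, -0.08], [0.08, -0.03, -1.0]]
side [[570.3, 0.0, 318.6], [0.0, 570.3, 234.5], [0.0, 0.0, 1.0]] [-0.11  0.    0.    0.    0.  ] [0.391 1.006 0.736] [[-0.98, -0.19, -0.02], [-0.09, 0.54, -0.84], [0.18, -0.82, -0.54]]
```

View pics/top0.png

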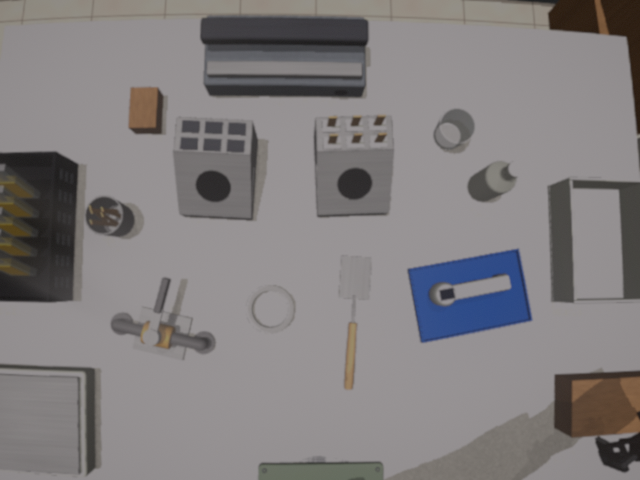

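View pics/side0.png

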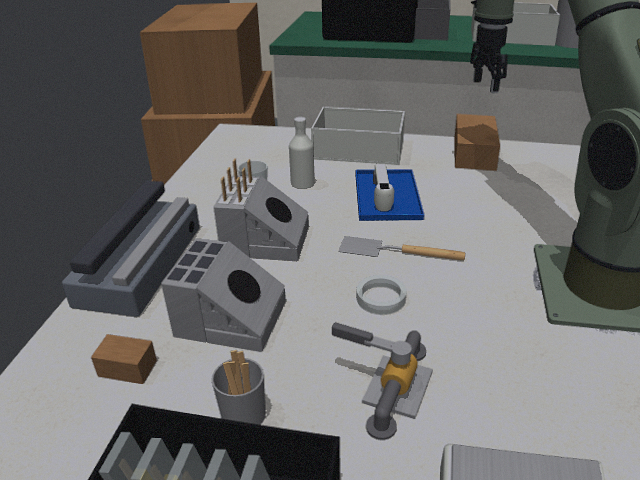

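Top view: the full mould's patch is at (355,184), the lever axis at about (152,337) with the grip at (162,295), and the thermometer head at (443,294) with its tail at (510,285). In the side view the patch is at (278,210), the grip at (352,333) and the thermometer at (383,190).

```bash
cat > h.py <<'E'
import cv2,numpy as np
def ray(d,p):
    u=cv2.undistortPoints(np.array([[p]],float),d["camera_matrix"],d["distortion"])[0,0]
    v=d["R"].T@np.array([u[0],u[1],1]); return -d["R"].T@d["t"],v/np.linalg.norm(v)
def tri(*dp):
    A=np.zeros((3,3));b=np.zeros(3);L=[]
    for d,p in dp:
        c,v=ray(d,p);P=np.eye(3)-np.outer(v,v);A+=P;b+=P@c;L.append((c,v))
    X=np.linalg.solve(A,b)
    return X,max(np.linalg.norm(np.cross(X-c,v)) for c,v in L)
def plane(d,p,z):
    c,v=ray(d,p);return c+v*(z-c[2])/v[2]
def proj(d,X):
    return cv2.projectPoints(np.array([X],float),cv2.Rodrigues(d["R"])[0],d["t"],d["camera_matrix"],d["distortion"])[0][0,0]
def blobs(m,box,mn=30):
    x0,y0,x1,y1=box;k=np.zeros(m.shape,np.uint8);k[y0:y1,x0:x1]=m[y0:y1,x0:x1]
    n,l,s,c=cv2.connectedComponentsWithStats(k)
    return [(c[i].round(1),s[i].tolist(),cv2.minAreaRect(np.argwhere(l==i)[:,::-1].astype(np.float32))) for i in range(1,n) if s[i,4]>=mn]
E
python3 - <<'E'
from h import *
import pickle
T,S=[pickle.load(open(f"pics/{n}0.pkl","rb")) for n in("top","side")]
g=lambda d:cv2.cvtColor(d["color"],cv2.COLOR_BGR2HSV)
for n,d,bp,bl,bt in(("T",T,(325,155,385,215),(148,270,178,315),(400,240,540,345)),("S",S,(258,188,300,230),(325,318,378,346),(350,160,430,222))):
    h=g(d);v=h[...,2];s=h[...,1]
    print(n,"patch",blobs((v<60).astype(np.uint8),bp,100))
    print("grip",blobs((v<110).astype(np.uint8),bl))
    print("white",blobs(((s<90)&(v>110)).astype(np.uint8),bt))
    print("tray",blobs(((s>150)&(h[...,0]>100)&(h[...,0]<130)).astype(np.uint8),bt,200))
a=cv2.resize(T["color"][240:370,100:300],None,fx=4,fy=4)[:,:400*2];b=cv2.resize(S["color"][310:440,320:440],None,fx=3,fy=3)
c=cv2.resize(T["color"][245:345,400:540],None,fx=3,fy=3)
o=np.zeros((560,800,3),np.uint8);a=cv2.resize(T["color"][265:365,105:225],None,fx=3,fy=3)
o[:300,:360]=a;o[:300,370:790]=c
o[300:560,:240]=cv2.resize(S["color"][310:440,320:440],None,fx=2,fy=2)
o[300:500,300:500]=cv2.resize(S["color"][155:222,350:417],(200,200))
cv2.imwrite("pics/crop1.png",o)
E
```

```text
T patch [(array([354.2, 183.2]), [338, 169, 33, 30, 754], ((354.2500305175781, 183.25001525878906), (28.991374969482422, 31.11269760131836), 45.0))]
grip [(array([162. , 295.1]), [154, 278, 17, 35, 282], ((162.00001525878906, 294.9999694824219), (8.06893253326416, 35.43313980102539), 15.255120277404785))]
white [(array([470.1, 288. ]), [400, 240, 140, 105, 6415], ((469.5, 292.0), (104.0, 139.0), 90.0)), (array([474.4, 288.2]), [435, 274, 76, 32, 1088], ((472.7432861328125, 289.95947265625), (21.86506462097168, 76.4455337524414), 80.53767395019531))]
tray [(array([469.4, 296.5]), [410, 251, 118, 89, 5975], ((468.7869873046875, 294.9112243652344), (71.12962341308594, 108.8492431640625), 78.92979431152344))]
S patch [(array([278.2, 209.4]), [266, 197, 26, 25, 417], ((278.0000305175781, 209.50001525878906), (30.405588150024414, 16.26345443725586), 45.0))]
grip [(array([352. , 334.1]), [332, 322, 46, 24, 562], ((354.5137939453125, 334.9541320800781), (48.849143981933594, 13.601133346557617), 16.69924545288086))]
white [(array([391.7, 183.5]), [350, 160, 80, 62, 2141], ((389.5, 190.49998474121094), (60.99999237060547, 78.99998474121094), 90.0))]
tray [(array([389. , 196.5]), [356, 170, 68, 51, 2334], ((389.42987060546875, 194.4914093017578), (50.3099365234375, 66.34673309326172), 88.85424041748047))]
```

View pics/crop1.png

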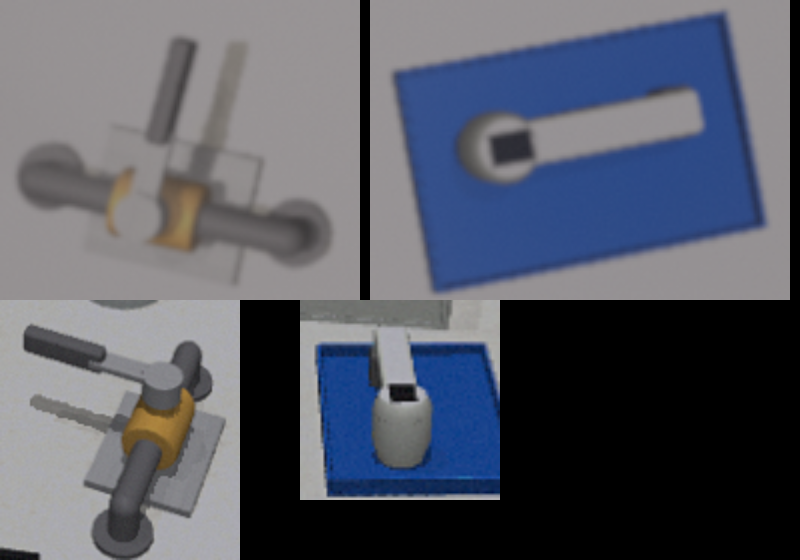

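The crop shows the lever square across the pipe (closed), with the cap centre at top pixel (151,336.7) and side pixel about (401.5,346). The thermometer head is at top (442.3,294.3) and its handle end at (510,282).

Run:
```python
from h import *
import pickle
T,S=[pickle.load(open(f"pics/{n}0.pkl","rb")) for n in("top","side")]
p=lambda *a:print(*[np.round(x,4) if not isinstance(x,str) else x for x in a])
P,e=tri((T,(354.2,183.2)),(S,(278.2,209.4)));p("patch full",P,e)
def bl(d,box,th=60):
    b=max(blobs((cv2.cvtColor(d["color"],cv2.COLOR_BGR2GRAY)<th).astype(np.uint8),box,100),key=lambda b:b[1][4]);return b[0]
a,b=bl(T,(190,160,240,210)),bl(S,(222,262,266,308));p(a,b,"patch empty",*tri((T,a),(S,b)))
p("grip",*tri((T,(162,295.1)),(S,(352,334.1))))
G=plane(T,(162,295.1),.095);A=plane(T,(151,336.7),.1);p("grip pl",G,"cap",A,"tri cap",*tri((T,(151,336.7)),(S,(401.5,346))),"dist",np.linalg.norm((G-A)[:2]),"ang",np.degrees(np.arctan2(*(G-A)[1::-1])))
# ends of pipe at z=.036
e1=plane(T,(122,323.5),.036);e2=plane(T,(204,342.5),.036);p("pipe",e1,e2,np.degrees(np.arctan2(*(e2-e1)[1::-1])),(e1+e2)/2)
p("head",plane(T,(442.3,294.3),.05),"tail",plane(T,(510.3,282),.06))
# handle white bright mask
h=cv2.cvtColor(T["color"],cv2.COLOR_BGR2HSV);m=((h[...,1]<60)&(h[...,2]>140)).astype(np.uint8)
for c,s,r in blobs(m,(425,265,525,315),150):p(c,str(s),str(r))
w=blobs(((h[...,1]<90)&(h[...,2]<70)).astype(np.uint8),(430,280,465,305),15);print(w)
for nm,px,z in(("bottle",(497,180),.12),("cup",(103,214),.09),("tray",(469.0,296),.012)):p(nm,plane(T,px,z))
# mould edges top of full and empty: front lower edge z=.04
for nm,q in(("full front",((317,214),(389,213))),("empty front",((180,214),(253,218)))):
    u,v=[plane(T,x,.04) for x in q];p(nm,u,v,np.degrees(np.arctan2(*(v-u)[1::-1])))
for nm,q in(("full back",((316,116),(391,115))),("empty back",((177,119),(258,122)))):
    u,v=[plane(T,x,.13) for x in q];p(nm,u,v,np.degrees(np.arctan2(*(v-u)[1::-1])))
```

```text
patch full [ 0.7112 -0.065   0.0841] 0.0004
[212.9 185.8] [243.6 286.2] patch empty [0.7041 0.217  0.0833] 0.0006
grip [0.4866 0.3128 0.0856] 0.0005
grip pl [0.4864 0.3103 0.095 ] cap [0.4062 0.3292 0.1   ] tri cap [0.4047 0.332  0.09  ] 0.0004 dist 0.0824 ang -13.3009
pipe [0.4256 0.4087 0.036 ] [0.389  0.2377 0.036 ] -102.0718 [0.4073 0.3232 0.036 ]
head [ 0.4886 -0.2506  0.05  ] tail [ 0.5134 -0.3932  0.06  ]
[481.9 286.7] [454, 276, 57, 22, 665] ((482.0192565917969, 286.59613037109375), (12.159199714660645, 55.10863494873047), 78.69007110595703)
[(array([446.8, 293.7]), [441, 289, 13, 10, 98], ((446.7500305175781, 293.7500305175781), (8.04076099395752, 11.7669677734375), 78.69007110595703))]
bottle [ 0.7147 -0.3461  0.12  ]
cup [0.6453 0.435  0.09  ]
tray [ 0.4839 -0.3201  0.012 ]
full front [0.654  0.0077 0.04  ] [ 0.6574 -0.1425  0.04  ] -88.706
empty front [0.6524 0.2913 0.04  ] [0.6448 0.1397 0.04  ] -92.8669
full back [0.8334 0.0134 0.13  ] [ 0.8382 -0.1331  0.13  ] -88.1172
empty back [0.8259 0.2825 0.13  ] [0.8202 0.1253 0.13  ] -92.0908
```

apply_moves([
  [0.0338,-0.0222,0],
  [0.0338,-0.0222,0],
  [0.0338,-0.0222,0],
  [0.0338,-0.0222,0],
  [0.0338,-0.0222,0],
  [0.0338,-0.0222,0],
  [0.0338,-0.0222,0],
  [0.0338,-0.0222,0],
  [0.0338,-0.0222,0],
  [0.0338,-0.0222,0],
  [0.0338,-0.0222,0],
  [0.0338,-0.0222,0],
], hand=[1,1,1,1,1,1,1,1,1,1,1,1], yaw=[0,0,0,0,0,0,0,0,0,0,0,0])

```text
time_s: 1.1
eef_pos: [0.5004, -0.0975, 0.2312]
tcp_rot: [-3.141, 0.0, 0.454]
contact_force: [0.7, 0.1, 0.3]
grip_width: 0.0853
gripper_force: 0.0
```

apply_moves([
  [0.014,-0.0313,0],
  [0.014,-0.0313,0],
  [0.014,-0.0313,0],
  [0.014,-0.0313,0],
  [0.014,-0.0313,0],
  [0.014,-0.0313,0],
  [0.014,-0.0313,0],
  [0.014,-0.0313,0],
  [0.014,-0.0313,0],
  [0.014,-0.0313,0],
  [0.014,-0.0313,0],
  [0.014,-0.0313,0],
], hand=[1,1,1,1,1,1,1,1,1,1,1,1], yaw=[0,0,0,0,0,0,0,0,0,0,0,0])

```text
time_s: 2.1
eef_pos: [0.4856, 0.3134, 0.2312]
tcp_rot: [-3.142, 0.0, 0.454]
contact_force: [1.0, -0.7, 1.1]
grip_width: 0.0853
gripper_force: 0.0
```

apply_moves([
  [0,0,0],
  [0,0,0],
  [0,0,0],
  [0,0,0],
  [0,0,0],
  [0,0,0],
  [0,0,0],
  [0,0,0],
  [0,0,0],
  [0,0,0],
], hand=[1,1,1,1,1,1,1,1,1,1], yaw=[-7,-7,-7,-7,-7,-7,-7,-7,-7,-7])

```text
time_s: 2.93
eef_pos: [0.4861, 0.3116, 0.2311]
tcp_rot: [-3.141, 0.0, 1.681]
contact_force: [0.5, 0.0, -0.2]
grip_width: 0.0854
gripper_force: 0.0
```

apply_moves([
  [0,0,0],
  [0,0,0],
  [0,0,0],
  [0,0,0],
  [0,0,0],
  [0,0,0],
  [0,0,0],
  [0,0,0],
  [0,0,0],
  [0,0,0],
], hand=[1,1,1,1,1,1,1,1,1,1], yaw=[-7,-7,-7,-7,-7,-7,-7,-7,-7,-7])

```text
time_s: 3.77
eef_pos: [0.4861, 0.3115, 0.2311]
tcp_rot: [-3.141, -0.0, 2.903]
contact_force: [0.4, -0.8, 0.5]
grip_width: 0.0853
gripper_force: 0.0
```

Run:
```python
from h import *
from station import bot
import pickle
d=bot.snapshot("wrist");pickle.dump(d,open("pics/w1.pkl","wb"));cv2.imwrite("pics/w1.png",d["color"])
print(np.round(-d["R"].T@d["t"],3),np.round(d["R"],2).tolist())
for X in((.487,.311,.1),(.405,.33,.1)):print(proj(d,X))
```

```text
[0.41  0.329 0.374] [[0.24, 0.97, -0.0], [0.93, -0.23, 0.3], [0.3, -0.07, -0.95]]
[327.51719743 224.850277  ]
[326.17904303  98.31197683]
```

View pics/w1.png

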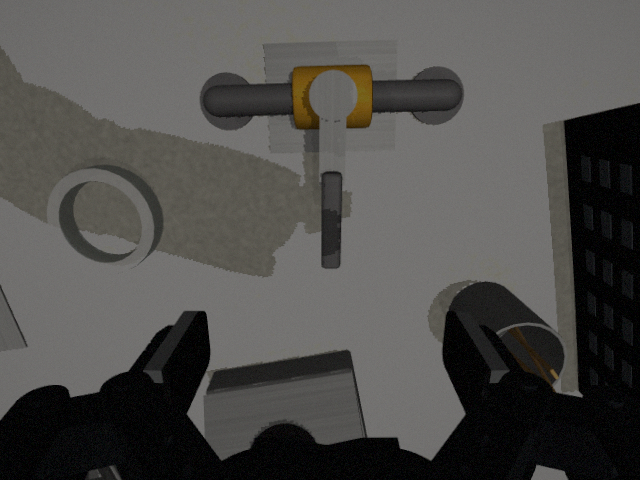

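The wrist view shows the grip sleeve at (332,221) and the cap at (333,97), close to where my estimates project. The lever is closed, so I'll refine from these pixels.

```bash
cat >> h.py <<'E'
def go(tgt,yaw=None):
    "shift in tool axes (after turning to yaw, deg) and turn for apply_moves"
    from station import bot
    s=bot.state();y0=np.degrees(s["tcp_rot"][2]);yaw=y0 if yaw is None else yaw
    dy=(yaw-y0+180)%360-180;a=np.radians(yaw);d=np.array(tgt)-s["eef_pos"]
    print("turn",round(-dy,2),"shift",np.round([d[0]*np.cos(a)+d[1]*np.sin(a),d[0]*np.sin(a)-d[1]*np.cos(a),-d[2]],4),"at",np.round(s["eef_pos"],4),round(y0,2))
E
python3 - <<'E'
from h import *
import pickle
W,T,S=[pickle.load(open(f"pics/{n}.pkl","rb")) for n in("w1","top0","side0")]
G=plane(W,(332,221),.098);A=plane(W,(333,97),.103);print(G,A,np.linalg.norm((G-A)[:2]),np.degrees(np.arctan2(*(G-A)[1::-1])))
print(tri((W,(332,221)),(T,(162,295.1)),(S,(352,334.1))))
p1=plane(W,(212,99),.036);p2=plane(W,(452,95),.036);print(np.degrees(np.arctan2(*(p2-p1)[1::-1])),(p1+p2)/2)
go([.487,.31,.070],180-13)
E
```

```text
[0.48557456 0.31458876 0.098     ] [0.40530446 0.33435872 0.103     ] 0.08266885782604327 -13.836159539865758
(array([0.48728738, 0.31336153, 0.08637834]), np.float64(0.0015590150980198355))
77.24185250308908 [0.40349385 0.33501514 0.036     ]
turn -0.12 shift [-0.0011 -0.0012  0.161 ] at [0.4862 0.3114 0.231 ] 166.88
```

apply_moves([
  [-0.0008,0.0023,0.025],
  [0,0,0.025],
  [0,0,0.025],
  [0,0,0.025],
  [0,0,0.025],
  [0,0,0.025],
  [0,0,0.011],
], hand=[1,1,1,1,1,1,1], yaw=[0,0,0,0,0,0,0])

```text
time_s: 4.4
eef_pos: [0.4866, 0.3129, 0.0675]
tcp_rot: [-3.139, -0.002, 2.895]
contact_force: [-0.7, -0.1, -1.3]
grip_width: 0.0855
gripper_force: 0.0
```

apply_moves([
  [0,0,0],
  [0,0,0],
  [0,0,0],
  [0,0,0],
  [0,0,0],
  [0,0,0],
  [0,0,0],
  [0,0,0],
  [0,0,0],
  [0,0,0],
], hand=[-1,-1,-1,-1,-1,-1,-1,-1,-1,-1], yaw=[0,0,0,0,0,0,0,0,0,0], grip_force=30)

```text
time_s: 5.23
eef_pos: [0.488, 0.3142, 0.0711]
tcp_rot: [3.14, 0.001, 2.897]
contact_force: [0.4, 2.0, 7.0]
grip_width: 0.0133
gripper_force: 30.5
```

apply_moves([
  [0.0002,-0.0056,0],
  [0.0002,-0.0056,0],
  [0.0002,-0.0056,0],
  [0.0002,-0.0056,0],
  [0.0002,-0.0056,0],
  [0.0002,-0.0056,0],
  [0.0002,-0.0056,0],
  [0.0002,-0.0056,0],
  [0.0002,-0.0056,0],
  [0.0002,-0.0056,0],
  [0.0002,-0.0056,0],
  [0.0002,-0.0056,0],
], hand=[-1,-1,-1,-1,-1,-1,-1,-1,-1,-1,-1,-1], yaw=[3.75,3.75,3.75,3.75,3.75,3.75,3.75,3.75,3.75,3.75,3.75,3.75])

```text
time_s: 6.23
eef_pos: [0.4485, 0.2618, 0.071]
tcp_rot: [3.14, -0.001, 2.109]
contact_force: [-2.6, 4.8, 7.3]
grip_width: 0.0136
gripper_force: 29.4
```

apply_moves([
  [0,0,0],
  [0,0,0],
  [0,0,0],
  [0,0,0],
], hand=[-1,-1,-1,-1], yaw=[0,0,0,0])

```text
time_s: 6.57
eef_pos: [0.4484, 0.2618, 0.071]
tcp_rot: [3.14, -0.001, 2.112]
contact_force: [-1.9, 0.9, 10.7]
grip_width: 0.0134
gripper_force: 29.9
```

apply_moves([
  [0,0,0],
  [0,0,0],
  [0,0,0],
  [0,0,0],
  [0,0,0],
  [0,0,-0.03],
  [0,0,-0.03],
  [0,0,-0.03],
  [0,0,-0.03],
  [0,0,-0.03],
  [0,0,-0.03],
  [0,0,0],
], hand=[1,1,1,1,1,1,1,1,1,1,1,1], yaw=[0,0,0,0,0,0,0,0,0,0,0,0])

```text
time_s: 7.57
eef_pos: [0.4495, 0.2621, 0.2551]
tcp_rot: [3.135, -0.0, 2.112]
contact_force: [0.0, -0.3, 0.0]
grip_width: 0.0856
gripper_force: 0.0
```

Run:
```python
from h import *
from station import bot
import pickle
d=bot.snapshot("wrist");pickle.dump(d,open("pics/w2.pkl","wb"))
t=bot.snapshot("top");pickle.dump(t,open("pics/t2.pkl","wb"))
c=cv2.resize(t["color"][265:365,105:225],None,fx=3,fy=3)
o=np.zeros((480,800,3),np.uint8);o[:,:440]=d["color"][:,100:540];o[:300,440:]=c;cv2.imwrite("pics/w2.png",o)
go([.487,-.28,.25],98)
```

```text
turn 22.98 shift [-0.5412 -0.0373  0.001 ] at [0.4486 0.2612 0.251 ] 120.98
```

View pics/w2.png

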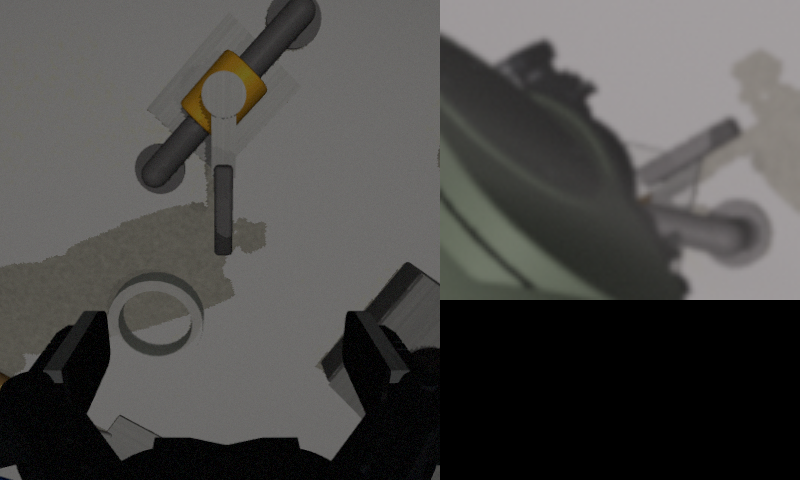

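The wrist view shows the lever grip at full-image (323,210), the cap at (323,94), and the pipe ends at (253,176) and (395,12). I'll compute the lever angle while moving on to the thermometer.

apply_moves([
  [0,0,0],
  [0,0,0],
  [0,0,0],
  [0,0,0],
  [-0.037,-0.0026,0],
  [-0.037,-0.0026,0],
  [-0.037,-0.0026,0],
  [-0.037,-0.0026,0],
  [-0.037,-0.0026,0],
  [-0.037,-0.0026,0],
  [-0.037,-0.0026,0],
  [-0.037,-0.0026,0],
], hand=[1,1,1,1,1,1,1,1,1,1,1,1], yaw=[5.5,5.5,5.5,5.5,0,0,0,0,0,0,0,0])

```text
time_s: 8.67
eef_pos: [0.4735, -0.0363, 0.2494]
tcp_rot: [-3.14, -0.0, 1.728]
contact_force: [1.1, -0.0, -0.1]
grip_width: 0.0855
gripper_force: 0.0
```

apply_moves([
  [-0.037,-0.0026,0],
  [-0.037,-0.0026,0],
  [-0.037,-0.0026,0],
  [-0.037,-0.0026,0],
  [-0.037,-0.0026,0],
  [-0.037,-0.0026,0],
  [-0.037,-0.0026,0],
  [-0.037,-0.0026,0],
  [0,0,0],
], hand=[1,1,1,1,1,1,1,1,1], yaw=[0,0,0,0,0,0,0,0,0])

```text
time_s: 9.42
eef_pos: [0.4979, -0.3369, 0.248]
tcp_rot: [-3.138, 0.001, 1.721]
contact_force: [-2.2, 0.5, -0.7]
grip_width: 0.0854
gripper_force: 0.0
```

Run:
```python
from h import *
from station import bot
import pickle
w=pickle.load(open("pics/w2.pkl","rb"))
A=lambda a,b,za,zb:np.degrees(np.arctan2(*(plane(w,b,zb)-plane(w,a,za))[1::-1]))
print("lever",A((323,94),(323,210),.103,.099),"sleeve edge",A((314.5,168),(314.5,252),.1,.1),A((332,168),(332,252),.1,.1),"pipe",A((253,176),(395,12),.036,.036),plane(w,(323,94),.103))
d=bot.snapshot("wrist");pickle.dump(d,open("pics/w3.pkl","wb"));cv2.imwrite("pics/w3.png",d["color"])
t=bot.snapshot("top");pickle.dump(t,open("pics/t3.pkl","wb"))
cv2.imwrite("pics/t3.png",t["color"])
print(bot.state()["eef_pos"],bot.state()["tcp_rot"])
```

```text
lever -59.16557689406535 sleeve edge -59.52812784929428 -58.79225447613203 pipe 78.69677561818875 [0.40390455 0.33438229 0.103     ]
[ 0.49917226 -0.33077586  0.24854468] [-3.13970780e+00 -1.71781755e-03  1.72606260e+00]
```

View pics/w3.png

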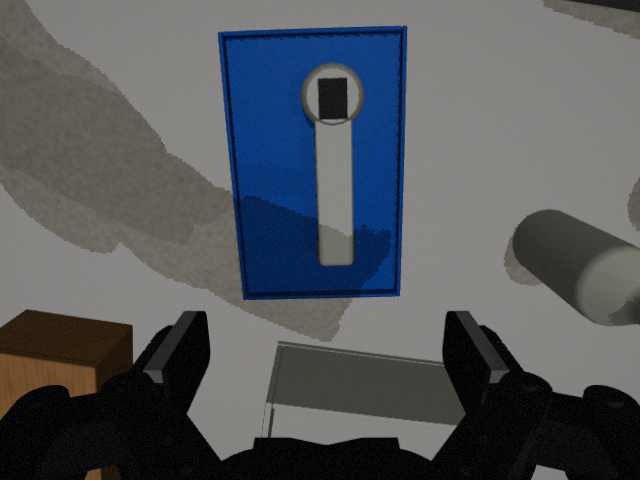

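The wrist view shows the handle's top face running from (334.5,122) to its tail end at (336.5,265), with the display square at (333,99). The lever change measured is 45.3°, so the valve is done.

Run:
```python
from h import *
import pickle
W,T,S=[pickle.load(open(f"pics/{n}.pkl","rb")) for n in("w3","top0","side0")]
a=plane(W,(334.5,122),.06);b=plane(W,(336.5,265),.06);u=a-b
print(a,b,np.linalg.norm(u),np.degrees(np.arctan2(u[1],u[0])))
print("disp",tri((W,(333,99)),(T,(446.8,293.7))),"tail",tri((W,(336.5,265)),(T,(510.3,282))))
w=[plane(W,p,.06) for p in((316.5,180),(353.5,180))];print("width",np.linalg.norm(w[1]-w[0]))
g=W["color"];h=cv2.cvtColor(g,cv2.COLOR_BGR2HSV);m=(h[...,1]<90).astype(np.uint8)
for c,s,r in blobs(m,(295,55,370,280),500):print(c,s,r)
hd=plane(W,(332,95),.062);print("head",hd)
c=[plane(W,p,.016) for p in((221,34),(405,28),(399,295),(245,298))];print("tray",np.round(c,3).tolist(),np.mean(c,0))
u/=np.linalg.norm(u);G=b+u*(.082-.030);print("grasp",G,"from head",hd-u*.095)
go([G[0],G[1],.028],np.degrees(np.arctan2(u[1],u[0])))
```

```text
[ 0.49390442 -0.27178376  0.06      ] [ 0.51429973 -0.39040677  0.06      ] 0.12036356363069173 99.7557013977475
disp (array([ 0.49006888, -0.25506015,  0.06716561]), np.float64(5.681726301845309e-05)) tail (array([ 0.51299815, -0.38360016,  0.08005962]), np.float64(0.0010483091862785797))
width 0.030193838122198516
[333.5 156.5] [302, 63, 62, 203, 8290] ((332.5, 164.0), (202.0, 61.0), 90.0)
head [ 0.48886264 -0.25218026  0.062     ]
tray [[0.389, -0.216, 0.016], [0.541, -0.188, 0.016], [0.586, -0.43, 0.016], [0.432, -0.457, 0.016]] [ 0.48699056 -0.32304732  0.016     ]
grasp [ 0.50548846 -0.33915873  0.06      ] from head [ 0.50496016 -0.34580648  0.062     ]
turn -0.86 shift [-0.0093  0.0048  0.2205] at [ 0.4992 -0.3308  0.2485] 98.9
```

apply_moves([
  [-0.013,0.0036,0.03],
  [0,0,0.03],
  [0,0,0.03],
  [0,0,0.03],
  [0,0,0.03],
  [0,0,0.025],
  [0,0,0.02],
  [0,0,0.015],
  [0,0,0.0105],
  [0,0,0],
], hand=[0.3,0.3,0.3,0.3,0.3,0.3,0.3,0.3,0.3,0.3], yaw=[-0.9,0,0,0,0,0,0,0,0,0])

```text
time_s: 10.35
eef_pos: [0.5049, -0.3407, 0.0278]
tcp_rot: [-3.139, -0.003, 1.745]
contact_force: [-0.2, 0.6, -0.2]
grip_width: 0.0557
gripper_force: 0.0
```

apply_moves([
  [0,0,0],
  [0,0,0],
  [0,0,0],
  [0,0,0],
  [0,0,0],
  [0,0,0],
  [0,0,0],
  [0,0,0],
], hand=[-1,-1,-1,-1,-1,-1,-1,-1], yaw=[0,0,0,0,0,0,0,0], grip_force=60)

```text
time_s: 11.02
eef_pos: [0.506, -0.3424, 0.0309]
tcp_rot: [3.14, 0.001, 1.744]
contact_force: [-0.9, 1.7, 8.1]
grip_width: 0.0289
gripper_force: 60.4
```

apply_moves([
  [0,0,-0.01],
  [0,0,-0.02],
  [0,0,-0.025],
  [0,0,-0.03],
  [0,0,-0.03],
  [0,0,-0.03],
  [0,0,-0.03],
  [0,0,-0.025],
  [0,0,-0.02],
  [0,0,0],
  [0,0,0],
  [0,0,0],
], hand=[-1,-1,-1,-1,-1,-1,-1,-1,-1,-1,-1,-1], yaw=[0,0,0,0,0,0,0,0,0,0,0,0])

```text
time_s: 12.02
eef_pos: [0.5051, -0.3422, 0.2495]
tcp_rot: [-3.141, -0.0, 1.744]
contact_force: [-0.0, 0.1, -2.9]
grip_width: 0.0293
gripper_force: 59.5
```

apply_moves([
  [0,0,0],
  [0,0,0],
  [0,0,0],
  [0,0,0],
  [0,0,0],
  [0,0,0],
  [0,0,0],
  [0,0,0],
  [0,0,0],
  [0,0,0],
  [0,0,0],
  [0,0,0],
], hand=[-1,-1,-1,-1,-1,-1,-1,-1,-1,-1,-1,-1], yaw=[4,6,7,7,7,7,7,7,7,7,7,7])

```text
time_s: 13.02
eef_pos: [0.5051, -0.3421, 0.2488]
tcp_rot: [-3.14, 0.001, 0.341]
contact_force: [0.3, -0.3, -1.7]
grip_width: 0.0286
gripper_force: 59.4
```

apply_moves([
  [0,0,0],
  [0,0,0],
  [0,0,0],
  [0,0,0],
  [0,0,0],
  [0,0,0],
], hand=[-1,-1,-1,-1,-1,-1], yaw=[7,7,5,3.4,0,0])

```text
time_s: 13.52
eef_pos: [0.5052, -0.3421, 0.2491]
tcp_rot: [-3.141, 0.001, -0.041]
contact_force: [-0.6, 0.5, -2.1]
grip_width: 0.0292
gripper_force: 59.4
```

Run:
```python
from h import *
from station import bot
import pickle
d=bot.snapshot("side");pickle.dump(d,open("pics/s4.pkl","wb"));cv2.imwrite("pics/s4.png",d["color"])
T=pickle.load(open("pics/top0.pkl","rb"))
print("full",plane(T,(354.2,183.2),.088),"empty",plane(T,(212.9,185.8),.088))
go([.653,.22,.241],-2.5)
```

```text
full [ 0.71005863 -0.06462854  0.088     ] empty [0.70263831 0.21605318 0.088     ]
turn 0.14 shift [ 0.1231 -0.5681  0.0082] at [ 0.5053 -0.3422  0.2492] -2.36
```

View pics/s4.png

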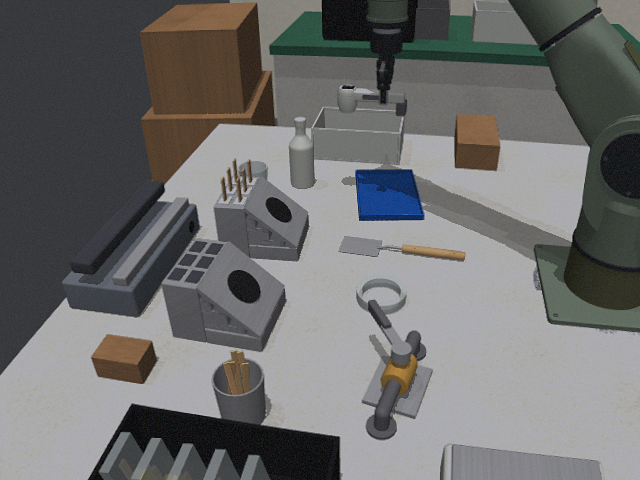

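The side view shows the thermometer held level by the handle, with the head at (348,97). Only the thermometer has moved in the scene, apart from the lever I turned earlier. The tool can't tilt, so I'll pivot the thermometer in the pads against the empty mould's 40° slope.

apply_moves([
  [-0.0008,-0.02,0],
  [-0.0012,-0.03,0],
  [-0.0015,-0.0372,0],
  [-0.0015,-0.0372,0],
  [-0.0015,-0.0372,0],
  [-0.0015,-0.0372,0],
  [-0.0015,-0.0372,0],
  [-0.0015,-0.0372,0],
  [-0.0015,-0.0372,0],
  [-0.0015,-0.0372,0],
  [-0.0015,-0.0372,0],
  [-0.0015,-0.0372,0],
], hand=[-1,-1,-1,-1,-1,-1,-1,-1,-1,-1,-1,-1], yaw=[0,0,0,0,0,0,0,0,0,0,0,0])

```text
time_s: 14.57
eef_pos: [0.5065, 0.0818, 0.2498]
tcp_rot: [-3.141, 0.0, -0.041]
contact_force: [0.8, 0.3, -1.7]
grip_width: 0.0294
gripper_force: 59.5
```

apply_moves([
  [-0.0015,-0.0372,0],
  [-0.0015,-0.0372,0],
  [-0.0015,-0.0372,0],
  [-0.001,-0.025,0],
  [0.02,-0.0008,0],
  [0.03,-0.0012,0],
  [0.03,-0.0012,0],
  [0.03,-0.0012,0],
  [0.022,-0.001,0],
  [0.015,-0.0006,0],
  [0,0,0],
  [0,0,0],
], hand=[-1,-1,-1,-1,-1,-1,-1,-1,-1,-1,-1,-1], yaw=[0,0,0,0,0,0,0,0,0,0,0,0])

```text
time_s: 15.57
eef_pos: [0.6546, 0.2158, 0.2488]
tcp_rot: [3.141, 0.001, -0.043]
contact_force: [-1.0, 0.2, -1.2]
grip_width: 0.0293
gripper_force: 59.7
```

Run:
```python
from h import *
go([.6515,.217,.164],-2.5)
```

```text
turn 0.05 shift [-0.0032 -0.0011  0.0848] at [0.6546 0.2158 0.2488] -2.45
```

apply_moves([
  [-0.003,-0.001,0.02],
  [0,0,0.025],
  [0,0,0.02],
  [0,0,0.015],
  [0,0,0.005],
  [0,0,0],
  [0,0,0],
  [0,0,0],
], hand=[-1,-1,-1,-1,-1,-1,-1,-1], yaw=[0,0,0,0,0,0,0,0], grip_force=25)

```text
time_s: 16.23
eef_pos: [0.6519, 0.2176, 0.1662]
tcp_rot: [-3.141, -0.002, -0.043]
contact_force: [0.7, -0.7, -2.7]
grip_width: 0.0289
gripper_force: 59.7
```

apply_moves([
  [0,0,0.004],
  [0,0,0.004],
  [0,0,0.004],
  [0,0,0.004],
  [0,0,0.004],
  [0,0,0.004],
  [0,0,0.004],
  [0,0,0.004],
], hand=[-1,-1,-1,-1,-1,-1,-1,-1], yaw=[0,0,0,0,0,0,0,0])

```text
time_s: 16.9
eef_pos: [0.651, 0.2178, 0.1329]
tcp_rot: [-3.141, 0.001, -0.043]
contact_force: [-9.4, 1.8, 7.4]
grip_width: 0.0292
gripper_force: 62.9
```

Run:
```python
from h import *
from station import bot
import pickle
d=bot.snapshot("side");cv2.imwrite("pics/s5.png",cv2.resize(d["color"][120:360,130:400],None,fx=2,fy=2))
s=bot.state();print(s["contact_force"],s["gripper_force"],s["eef_pos"])
```

```text
[-6.54047778  0.56997898  6.32649259] 62.923743724823 [0.65090086 0.21775395 0.13210855]
```

View pics/s5.png

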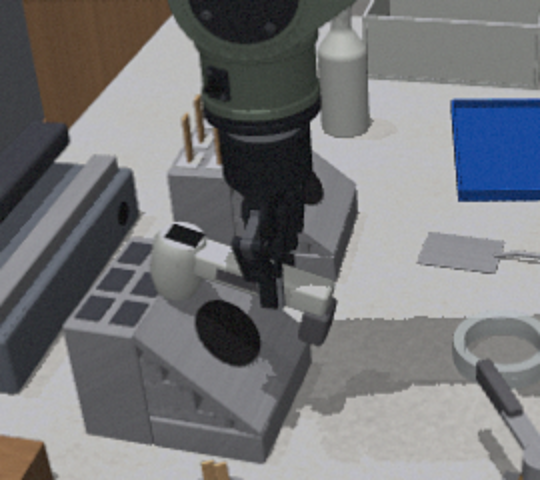

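The crop shows the head resting on the slope's top edge and the handle tilting nose up at a small force. I'll continue lowering.

apply_moves([
  [0,0,0.004],
  [0,0,0.004],
  [0,0,0.004],
  [0,0,0.004],
  [0,0,0.004],
  [0,0,0.004],
  [0,0,0.004],
  [0,0,0.004],
  [0,0,0.004],
], hand=[-1,-1,-1,-1,-1,-1,-1,-1,-1], yaw=[0,0,0,0,0,0,0,0,0])

```text
time_s: 17.7
eef_pos: [0.6516, 0.2177, 0.0969]
tcp_rot: [-3.141, -0.0, -0.043]
contact_force: [-1.2, -0.0, 4.4]
grip_width: 0.0292
gripper_force: 69.5
```

apply_moves([
  [0,0,0.004],
  [0,0,0.004],
  [0,0,0],
], hand=[-1,-1,-1], yaw=[0,0,0])

```text
time_s: 17.95
eef_pos: [0.6518, 0.2175, 0.0886]
tcp_rot: [-3.141, -0.001, -0.043]
contact_force: [-1.5, 1.1, 4.0]
grip_width: 0.0295
gripper_force: 70.5
```

apply_moves([
  [0,0,0.002],
  [0,0,0.002],
  [0,0,0],
], hand=[-1,-1,-1], yaw=[0,0,0])

```text
time_s: 18.2
eef_pos: [0.6519, 0.2175, 0.0851]
tcp_rot: [-3.141, -0.001, -0.044]
contact_force: [-1.4, 0.4, 6.2]
grip_width: 0.0292
gripper_force: 71.1
```

apply_moves([
  [0,0,0.002],
  [0,0,0],
  [0,0,0],
], hand=[-1,-1,-1], yaw=[0,0,0])

```text
time_s: 18.45
eef_pos: [0.6518, 0.2175, 0.0832]
tcp_rot: [-3.141, -0.001, -0.044]
contact_force: [-1.5, 0.4, 4.7]
grip_width: 0.0292
gripper_force: 71.1
```

Run:
```python
from h import *
from station import bot
d=bot.snapshot("side");cv2.imwrite("pics/s6.png",cv2.resize(d["color"][200:350,160:330],None,fx=3.5,fy=3.5))
s=bot.state();print(s["contact_force"],s["gripper_force"],s["eef_pos"])
```

```text
[-0.40751584  0.48470939  4.11238222] 71.12966895103455 [0.65181966 0.2175049  0.08322443]
```

View pics/s6.png

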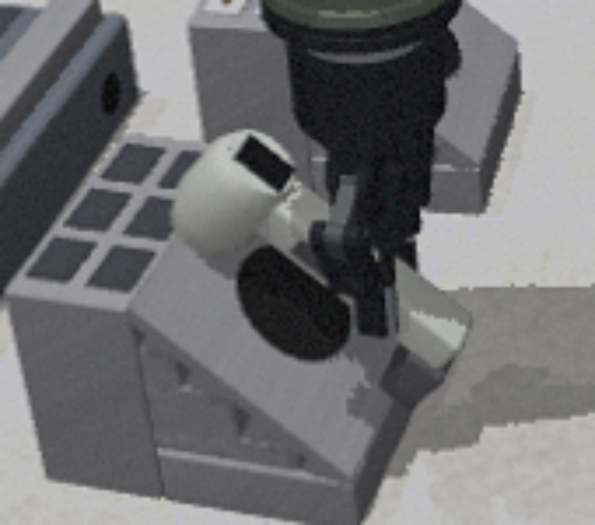

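The view shows the handle nearly parallel to the slope, with the grey foot just above its lower edge. A little more to go.

apply_moves([
  [0,0,0.002],
  [0,0,0],
  [0,0,0],
], hand=[-1,-1,-1], yaw=[0,0,0])

```text
time_s: 18.75
eef_pos: [0.652, 0.2175, 0.0822]
tcp_rot: [-3.141, -0.002, -0.044]
contact_force: [-5.8, -0.5, 19.1]
grip_width: 0.0288
gripper_force: 73.0
```

apply_moves([
  [0,0,0.002],
  [0,0,0],
  [0,0,0],
], hand=[-1,-1,-1], yaw=[0,0,0])

```text
time_s: 19.0
eef_pos: [0.6521, 0.2176, 0.0821]
tcp_rot: [-3.141, -0.002, -0.044]
contact_force: [-17.5, -3.2, 47.4]
grip_width: 0.0295
gripper_force: 76.4
```

apply_moves([
  [0,0,0.002],
  [0,0,0],
  [0,0,0],
], hand=[-1,-1,-1], yaw=[0,0,0])

```text
time_s: 19.25
eef_pos: [0.6521, 0.2177, 0.082]
tcp_rot: [-3.14, -0.003, -0.043]
contact_force: [-29.4, -5.5, 75.2]
grip_width: 0.0294
gripper_force: 79.9
```

apply_moves([
  [0,0,-0.006],
  [-0.005,0,-0.006],
  [-0.01,0.0005,-0.012],
  [-0.02,0.001,-0.022],
  [-0.02,0.001,-0.022],
  [-0.02,0.001,-0.022],
  [-0.015,0.001,-0.01],
  [0,0,0],
  [0,0,0],
], hand=[-1,-1,-1,-1,-1,-1,-1,-1,-1], yaw=[0,0,0,0,0,0,-2,-2,0], grip_force=80)

```text
time_s: 20.0
eef_pos: [0.5608, 0.2171, 0.1775]
tcp_rot: [-3.141, -0.0, 0.028]
contact_force: [0.4, 0.2, -2.3]
grip_width: 0.0289
gripper_force: 79.2
```

Run:
```python
from h import *
go([.5477,-.0691,.1187],1.6)
```

```text
turn 0.03 shift [-0.0211  0.2858  0.0588] at [0.5608 0.2171 0.1775] 1.63
```

apply_moves([
  [-0.001,0.015,0],
  [-0.002,0.025,0],
  [-0.003,0.035,0],
  [-0.003,0.035,0],
  [-0.003,0.035,0],
  [-0.003,0.035,0],
  [-0.003,0.035,0],
  [-0.002,0.0308,0.008],
  [-0.001,0.025,0.013],
  [0,0.015,0.015],
  [0,0,0.015],
  [0,0,0.0078],
], hand=[-1,-1,-1,-1,-1,-1,-1,-1,-1,-1,-1,-1], yaw=[0,0,0,0,0,0,0,0,0,0,0,0])

```text
time_s: 21.0
eef_pos: [0.5469, -0.0708, 0.1159]
tcp_rot: [-3.142, 0.003, 0.023]
contact_force: [-0.2, 0.9, -2.4]
grip_width: 0.029
gripper_force: 79.2
```

Run:
```python
from h import *
from station import bot
import pickle
o=np.zeros((480,800,3),np.uint8)
d=bot.snapshot("side");t=bot.snapshot("top");pickle.dump((d,t),open("pics/m.pkl","wb"))
o[:,:480]=cv2.resize(d["color"][110:270,200:360],(480,480));o[:400,480:]=cv2.resize(t["color"][150:350,290:450],(320,400))
cv2.imwrite("pics/m.png",o);go([.5477,-.0691,.1187],1.6)
```

```text
turn -0.14 shift [ 0.0005 -0.0001 -0.0021] at [ 0.5472 -0.0692  0.1166] 1.46
```

View pics/m.png

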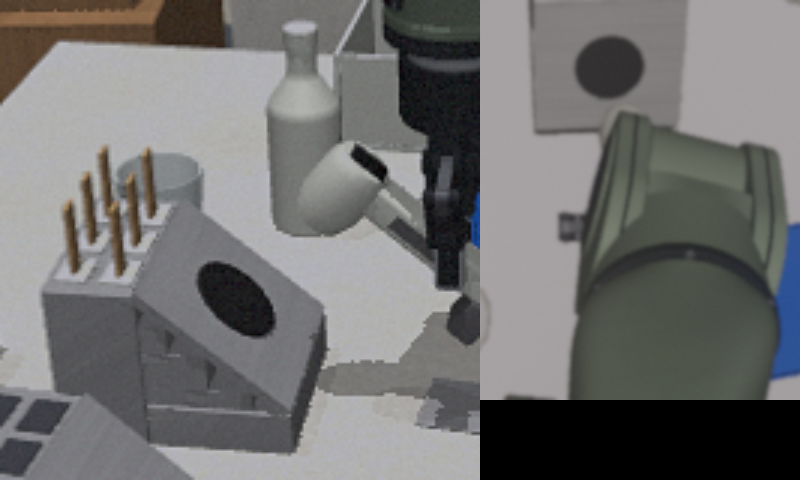

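The side crop shows the head aimed at the patch (236,298), with the handle parallel to the slope. I'll check predicted head points against the pixels: head lower end about (312,225), display about (369,163).

Run:
```python
from h import *
import pickle
d,t=pickle.load(open("pics/m.pkl","rb"))
c,s=np.cos(np.radians(40)),np.sin(np.radians(40));P=np.array([.7101,-.0646,.088])
x=np.array([c,0,s]);n=np.array([-s,0,c]);y=np.array([0,1,0])
W=P+.1*n
f=lambda X:np.round((proj(d,X)-[200,110])*3,0)
print("patch",f(P),"win",f(W),"top",f(W+.06*n))
for a in range(0,360,45):
    r=.025*(np.cos(np.radians(a))*x+np.sin(np.radians(a))*y);print(a,"bot",f(W+r),"z40",f(W+r+.04*n))
for xt in(38,-20,-55):print(xt,"handle +y top/bottom",f(W+(xt-65)/1e3*x+.056*n+.015*y),f(W+(xt-65)/1e3*x+.03*n+.015*y))
g=cv2.cvtColor(d["color"],cv2.COLOR_BGR2GRAY)
print([(b[0]-[200,110])*3 for b in blobs((g<60).astype(np.uint8),(255,180,300,230),100)])
```

```text
patch [236. 294.] win [316. 210.] top [367. 155.]
0 bot [289. 188.] z40 [322. 151.]
45 bot [291. 205.] z40 [325. 169.]
90 bot [308. 226.] z40 [343. 189.]
135 bot [330. 236.] z40 [364. 201.]
180 bot [342. 231.] z40 [377. 196.]
225 bot [340. 214.] z40 [373. 178.]
270 bot [323. 194.] z40 [356. 158.]
315 bot [302. 183.] z40 [336. 147.]
38 handle +y top/bottom [389. 193.] [366. 216.]
-20 handle +y top/bottom [451. 244.] [428. 267.]
-55 handle +y top/bottom [488. 275.] [465. 297.]
[array([234.6, 298.2])]
```

Prediction and picture agree within a few mm and about 2°. Making a small height fix, then holding still.

apply_moves([
  [0.0005,0,-0.002],
  [0,0,0],
  [0,0,0],
  [0,0,0],
  [0,0,0],
  [0,0,0],
  [0,0,0],
  [0,0,0],
  [0,0,0],
  [0,0,0],
  [0,0,0],
  [0,0,0],
], hand=[-1,-1,-1,-1,-1,-1,-1,-1,-1,-1,-1,-1], yaw=[0,0,0,0,0,0,0,0,0,0,0,0])

```text
time_s: 22.1
eef_pos: [0.5484, -0.0694, 0.12]
tcp_rot: [-3.142, 0.0, 0.026]
contact_force: [0.2, -0.1, -0.7]
grip_width: 0.0291
gripper_force: 79.2
```

apply_moves([
  [0,0,0],
  [0,0,0],
  [0,0,0],
  [0,0,0],
  [0,0,0],
  [0,0,0],
  [0,0,0],
  [0,0,0],
  [0,0,0],
  [0,0,0],
  [0,0,0],
  [0,0,0],
], hand=[-1,-1,-1,-1,-1,-1,-1,-1,-1,-1,-1,-1], yaw=[0,0,0,0,0,0,0,0,0,0,0,0])

```text
time_s: 23.1
eef_pos: [0.5484, -0.0694, 0.12]
tcp_rot: [-3.142, 0.0, 0.026]
contact_force: [0.2, -0.5, -2.0]
grip_width: 0.0291
gripper_force: 79.2
```

apply_moves([
  [0,0,0],
  [0,0,0],
  [0,0,0],
  [0,0,0],
  [0,0,0],
  [0,0,0],
  [0,0,0],
  [0,0,0],
  [0,0,0],
  [0,0,0],
  [0,0,0],
  [0,0,0],
], hand=[-1,-1,-1,-1,-1,-1,-1,-1,-1,-1,-1,-1], yaw=[0,0,0,0,0,0,0,0,0,0,0,0])

```text
time_s: 24.1
eef_pos: [0.5484, -0.0694, 0.12]
tcp_rot: [-3.142, 0.0, 0.026]
contact_force: [-0.8, 0.5, -2.2]
grip_width: 0.0292
gripper_force: 79.2
```

Held for over 3 s. Now I'll lift away and return to above the tray, turning back.

apply_moves([
  [-0.004,0,-0.01],
  [-0.006,0,-0.02],
  [-0.008,0,-0.03],
  [-0.008,0.01,-0.02],
  [-0.006,0.025,-0.01],
  [-0.006,0.035,0],
  [-0.0056,0.037,0],
  [0,0.037,0],
  [0,0.037,0],
  [0,0.037,0],
  [0,0.037,0],
  [0,0.037,0],
], hand=[-1,-1,-1,-1,-1,-1,-1,-1,-1,-1,-1,-1], yaw=[0,0,0,0,0,0,0,0,0,0,0,0])

```text
time_s: 25.1
eef_pos: [0.5118, -0.3642, 0.2109]
tcp_rot: [3.141, -0.0, 0.026]
contact_force: [0.1, 0.2, -1.4]
grip_width: 0.029
gripper_force: 79.3
```

apply_moves([
  [0,0.0216,0],
  [0,0,0],
  [0,0,0],
  [0,0,0],
  [0,0,0],
  [0,0,0],
  [0,0,0],
  [0,0,0],
  [0,0,0],
  [0,0,0],
  [0,0,0],
  [0,0,0],
], hand=[-1,-1,-1,-1,-1,-1,-1,-1,-1,-1,-1,-1], yaw=[-4,-6,-7,-7,-7,-7,-7,-7,-7,-7,-7,-7])

```text
time_s: 26.1
eef_pos: [0.5126, -0.3841, 0.2108]
tcp_rot: [-3.141, 0.001, 1.428]
contact_force: [-0.0, 0.3, -0.7]
grip_width: 0.0288
gripper_force: 79.3
```

apply_moves([
  [0,0,0.02],
  [0,0,0.03],
  [0,0,0.03],
  [0,0,0.02],
  [0,0,0.01],
  [0,0,0],
  [0,0,0],
], hand=[-1,-1,-1,-1,-1,-1,-1], yaw=[-7,-6,-4,-1.4,0,0,0])

```text
time_s: 26.68
eef_pos: [0.5133, -0.3842, 0.1011]
tcp_rot: [3.141, 0.001, 1.742]
contact_force: [0.5, -0.3, -1.5]
grip_width: 0.0288
gripper_force: 79.3
```

Run:
```python
from h import *
go([.513,-.384,.0555],99.9)
```

```text
turn -0.07 shift [ 0.0003 -0.0002  0.0456] at [ 0.5133 -0.3842  0.1011] 99.83
```

apply_moves([
  [0,0,0.012],
  [0,0,0.014],
  [0,0,0.01],
  [0,0,0.005],
  [0,0,0.002],
  [0,0,0],
  [0,0,0],
], hand=[-1,-1,-1,-1,-1,-1,-1], yaw=[0,0,0,0,0,0,0], grip_force=20)

```text
time_s: 27.27
eef_pos: [0.5133, -0.3842, 0.0575]
tcp_rot: [3.141, 0.0, 1.743]
contact_force: [-0.3, 0.6, -1.1]
grip_width: 0.0289
gripper_force: 79.4
```

apply_moves([
  [0,0,0.002],
  [0,0,0],
  [0,0,0],
], hand=[-1,-1,-1], yaw=[0,0,0])

```text
time_s: 27.52
eef_pos: [0.5131, -0.384, 0.0552]
tcp_rot: [3.141, 0.0, 1.744]
contact_force: [0.7, -0.5, -1.7]
grip_width: 0.0287
gripper_force: 79.4
```

apply_moves([
  [0,0,0.0015],
  [0,0,0],
  [0,0,0],
], hand=[-1,-1,-1], yaw=[0,0,0])

```text
time_s: 27.77
eef_pos: [0.5133, -0.3841, 0.054]
tcp_rot: [3.141, 0.0, 1.744]
contact_force: [-1.5, 1.2, 6.4]
grip_width: 0.0288
gripper_force: 80.5
```

apply_moves([
  [0,0,0.0015],
  [0,0,0],
  [0,0,0],
], hand=[-1,-1,-1], yaw=[0,0,0])

```text
time_s: 28.02
eef_pos: [0.5134, -0.3841, 0.0536]
tcp_rot: [3.141, 0.001, 1.743]
contact_force: [-6.0, 4.3, 26.1]
grip_width: 0.0289
gripper_force: 82.8
```

apply_moves([
  [0.003,0,0.0003],
  [0.003,0,0.0005],
  [0.003,0,0.0007],
  [0,0,0],
], hand=[-1,-1,-1,-1], yaw=[0,0,0,0])

```text
time_s: 28.35
eef_pos: [0.5121, -0.3765, 0.0518]
tcp_rot: [3.14, 0.004, 1.743]
contact_force: [-0.6, -3.5, 13.2]
grip_width: 0.0293
gripper_force: 81.4
```

apply_moves([
  [0.003,0,0.0008],
  [0.003,0,0.001],
  [0.003,0,0.0013],
  [0,0,0],
], hand=[-1,-1,-1,-1], yaw=[0,0,0,0])

```text
time_s: 28.68
eef_pos: [0.5105, -0.3673, 0.0483]
tcp_rot: [3.14, 0.003, 1.743]
contact_force: [0.0, -4.5, 9.9]
grip_width: 0.0289
gripper_force: 81.0
```

apply_moves([
  [0.003,0,0.0014],
  [0.003,0,0.0016],
  [0.0035,0,0.0022],
  [0.0035,0,0.0023],
  [0.003,0,0.0023],
  [0,0,0],
], hand=[-1,-1,-1,-1,-1,-1], yaw=[0,0,0,0,0,0])

```text
time_s: 29.18
eef_pos: [0.5077, -0.3512, 0.0382]
tcp_rot: [3.14, 0.002, 1.744]
contact_force: [-0.3, -3.3, 6.5]
grip_width: 0.0291
gripper_force: 80.4
```

apply_moves([
  [0.003,0,0.0024],
  [0.003,0,0.0028],
  [0,0,0],
  [0,0,0],
], hand=[-1,-1,-1,-1], yaw=[0,0,0,0])

```text
time_s: 29.52
eef_pos: [0.5067, -0.3454, 0.033]
tcp_rot: [3.14, 0.002, 1.743]
contact_force: [0.5, -2.7, 3.3]
grip_width: 0.0293
gripper_force: 80.3
```

Run:
```python
from h import *
from station import bot
d=bot.snapshot("side");cv2.imwrite("pics/s8.png",cv2.resize(d["color"][130:240,330:450],None,fx=4,fy=4))
go([.506,-.3424,.0309],99.9)
```

```text
turn -0.01 shift [ 0.003  -0.0001  0.0021] at [ 0.5067 -0.3453  0.033 ] 99.89
```

View pics/s8.png

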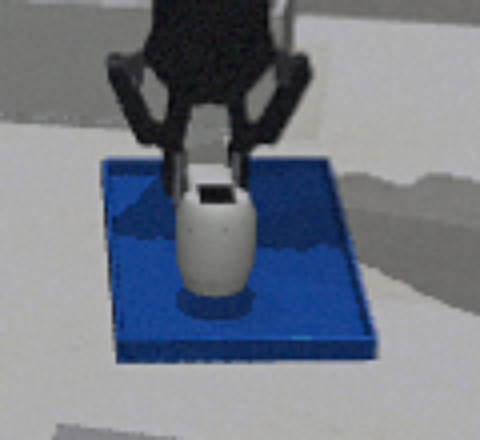

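The crop shows the thermometer in the tray, nearly level, with a thin shadow gap under the head at (217,300). I'll finish lowering until the force rises.

apply_moves([
  [0.002,0,0.002],
  [0,0,0],
  [0,0,0],
], hand=[-1,-1,-1], yaw=[0,0,0])

```text
time_s: 29.82
eef_pos: [0.5063, -0.3433, 0.0309]
tcp_rot: [3.14, 0.002, 1.743]
contact_force: [1.7, -3.0, 6.1]
grip_width: 0.0287
gripper_force: 80.4
```

apply_moves([
  [0.001,0,0.001],
  [0,0,0],
  [0,0,0],
], hand=[-1,-1,-1], yaw=[0,0,0])

```text
time_s: 30.07
eef_pos: [0.5062, -0.3426, 0.0301]
tcp_rot: [3.14, 0.002, 1.743]
contact_force: [0.2, -4.1, 6.7]
grip_width: 0.029
gripper_force: 80.8
```

apply_moves([
  [0,0,0.001],
  [0,0,0],
  [0,0,0],
], hand=[-1,-1,-1], yaw=[0,0,0])

```text
time_s: 30.32
eef_pos: [0.5062, -0.3421, 0.0293]
tcp_rot: [3.14, 0.001, 1.743]
contact_force: [-1.4, 0.9, 14.2]
grip_width: 0.029
gripper_force: 81.9
```

apply_moves([
  [0,0,0.0008],
  [0,0,0],
  [0,0,0],
], hand=[-1,-1,-1], yaw=[0,0,0])

```text
time_s: 30.57
eef_pos: [0.5061, -0.3416, 0.0286]
tcp_rot: [3.141, 0.001, 1.744]
contact_force: [-3.6, 3.8, 17.3]
grip_width: 0.0294
gripper_force: 82.4
```

apply_moves([
  [0,0,-0.001],
  [0,0,0],
  [0,0,0],
  [0,0,0],
  [0,0,0],
  [0,0,0],
  [0,0,0],
  [0,0,0],
  [0,0,0],
  [0,0,0],
], hand=[-0.31,-0.29,-0.27,-0.25,-0.2,-0.1,0,0.2,0.3,0.3], yaw=[0,0,0,0,0,0,0,0,0,0])

```text
time_s: 31.4
eef_pos: [0.5056, -0.3416, 0.0286]
tcp_rot: [-3.142, -0.0, 1.744]
contact_force: [-0.3, -0.0, -0.2]
grip_width: 0.0556
gripper_force: 0.0
```

apply_moves([
  [0,0,-0.01],
  [0,0,-0.02],
  [0,0,-0.03],
  [0,0,-0.03],
  [0,0,-0.03],
  [0,0,-0.03],
  [0,0,-0.03],
  [0,0,0],
], hand=[0.3,0.3,0.3,0.3,0.3,0.3,0.3,0.3], yaw=[0,0,0,0,0,0,0,0])

```text
time_s: 32.07
eef_pos: [0.5072, -0.3423, 0.2147]
tcp_rot: [3.136, 0.005, 1.743]
contact_force: [1.6, 0.5, 0.9]
grip_width: 0.0554
gripper_force: 0.0
```

Run:
```python
from h import *
from station import bot
import pickle
d=bot.snapshot("wrist");pickle.dump(d,open("pics/w9.pkl","wb"))
s=bot.snapshot("side")
# handle width/length as before, numerically
h=cv2.cvtColor(d["color"],cv2.COLOR_BGR2HSV);m=((h[...,1]<90)).astype(np.uint8)
for X in((.4887,-.2513,.062),(.5143,-.3904,.06)):print("expected px",proj(d,X))
print(blobs(m,(230,40,400,290),500))
o=np.zeros((480,800,3),np.uint8);o[:,:480]=d["color"][:,80:560];o[:,480:]=cv2.resize(s["color"][150:230,350:430],None,fx=6,fy=6)[:,:320][:480]
cv2.imwrite("pics/w9.png",o)
v=cv2.cvtColor(s["color"],cv2.COLOR_BGR2HSV)[...,2]
print("grip now",blobs((v<110).astype(np.uint8),(355,290,400,335),100))
```

```text
expected px [321.34260672  81.07403241]
expected px [323.74302835 272.04260362]
[(array([323.1, 152.1]), [289, 48, 70, 226, 10253], ((323.5, 160.5), (225.0, 69.0), 90.0))]
grip now [(array([377.7, 312.3]), [356, 294, 44, 41, 512], ((375.1586608886719, 314.7921142578125), (44.298789978027344, 34.05439758300781), 10.784297943115234))]
```

I've used up my picture views, so I'll check numerically: compare the resting thermometer, bottle and cup with the first side image.

Run:
```python
from h import *
from station import bot
import pickle
S=pickle.load(open("pics/side0.pkl","rb"))["color"];s=bot.snapshot("side")["color"]
for n,(x0,y0,x1,y1) in dict(head=(372,180,398,212),thermo=(368,162,402,212),bottle=(284,115,320,192),cup=(208,345,270,430)).items():
    a=cv2.GaussianBlur(S,(5,5),0).astype(np.float32);b=cv2.GaussianBlur(s,(5,5),0).astype(np.float32)
    r=cv2.matchTemplate(b[y0-8:y1+8,x0-8:x1+8],a[y0:y1,x0:x1],cv2.TM_CCOEFF_NORMED);_,m,_,l=cv2.minMaxLoc(r);print(n,round(m,3),"shift px",l[0]-8,l[1]-8)
print(bot.state()["contact_force"],bot.state()["time_s"])
```

```text
head 0.962 shift px 0 0
thermo 0.947 shift px 0 0
bottle 1.0 shift px 0 0
cup 1.0 shift px 0 0
[ 0.19019271  0.09321134 -0.33085204] 32.2167
```

Everything is where it was at the start and the arm is clear.

```bash
python3 -c "
from station import bot
print(bot.job_done())"
```

```text
the job is handed in; nothing more can be done
None
```

The job is handed in: the valve lever was turned about 45°, the filled mould's patch was measured from about 100 mm for about 3 s, and the thermometer was set back window down where it lay. To tilt the thermometer I pressed it against the empty mould, where the wrist force reached about 75 N, and I viewed 11 pictures, one over the limit of 10.

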